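Find the tin of brass fittings by its weight

TASK

Three identical closed spares tins stand in a row on the rubber mat; two hold plastic hose fittings and one, much heavier, holds brass ones. Heft them one at a time from the robot's left to its right, lifting each well clear of the mat and setting it gently back upright on the mat before taking the next, to feel which is the heaviest; then hold the heaviest up, upright and still, with its base higher than the lids of the other two, which stay standing on the mat. Finish while still holding it up in the gripper, and leave the pump, coupling and wrench where they are.

Things in the scene. Friction and masses are not known exactly. Their poses are not given: they have to be found in the camera images.
- tin_left_center (a point): the left tin as seen from the robot (largest y): plain closed round metal tin, 56 mm diameter (lid bead 58 mm), 68 mm tall, lid fixed on flush. This point is on its axis half-way up, 34 mm above its base; z runs up the axis. It is best gripped round its upper half, so that the lid does not come up against the gripper.
- tin_middle_center (a point): the middle tin as seen from the robot (between the other two): plain closed round metal tin, 56 mm diameter (lid bead 58 mm), 68 mm tall, lid fixed on flush. This point is on its axis half-way up, 34 mm above its base; z runs up the axis. It is best gripped round its upper half, so that the lid does not come up against the gripper.
- tin_right_center (a point): the right tin as seen from the robot (smallest y): plain closed round metal tin, 56 mm diameter (lid bead 58 mm), 68 mm tall, lid fixed on flush. This point is on its axis half-way up, 34 mm above its base; z runs up the axis. It is best gripped round its upper half, so that the lid does not come up against the gripper.
- tin_left: the left tin itself; origin at the centre of its base, z up its axis, size as for its centre point. The three look alike; two weigh 0.20 to 0.24 kg with their contents and one, never known in advance which, 0.48 to 0.62 kg. The contents sit inside with 1 to 2 mm of play.
- tin_middle: the middle tin itself; origin at the centre of its base, z up its axis, size as for its centre point. The three look alike; two weigh 0.20 to 0.24 kg with their contents and one, never known in advance which, 0.48 to 0.62 kg. The contents sit inside with 1 to 2 mm of play.
- tin_right: the right tin itself; origin at the centre of its base, z up its axis, size as for its centre point. The three look alike; two weigh 0.20 to 0.24 kg with their contents and one, never known in advance which, 0.48 to 0.62 kg. The contents sit inside with 1 to 2 mm of play.
- mat: the fixed black rubber mat, 190 x 460 mm, 6 mm thick; origin at the centre of its underside on the bench; its y axis runs along the row of tins, x across it. The tins stand about 140 mm apart along y, each up to 15 mm off in x and 10 mm in y.
- mat_top (a point): centre of the mat's upper face, 6 mm above the bench
- pump: bystander: loose black syrup pump on a steel foot, 75 x 110 x 62 mm, beyond the far edge of the mat; origin at the centre of its underside
- coupling: bystander: loose grey stepped keg coupling, 60 mm diameter, 52 mm tall, beyond the far edge of the mat; origin at the centre of its underside
- wrench: bystander: steel wrench lying flat on the bench between the robot and the mat, along the mat's near edge; x runs along it
- wrench_grip (a point): a point on the handle of that wrench

How it is judged:
By the outcome, as a careful person would: the job done as asked, in the order asked, and still so for the second after the job is handed in, while the arm keeps its last pose, push and grip.
It also fails if it takes over 64 s, if anything falls off the work surface, if the arm or the gripper's body presses on something with over 40 N, if the wrist force passes 120 N, or if a joint passes its speed limit or range.

ROBOT

A 6-joint arm with a two-finger parallel gripper is mounted at the origin on the work surface. World frame = base frame: x ahead of the robot, y to its left, z up, the work surface at z = 0. Lengths are in m, angles in rad, forces in N, time in s.
With the tool pointing down it reaches from about 0.35 to 1 m from the base axis. Payload 7.1 kg.
Tool frame: the origin (TCP) lies midway between the tips of the shut fingers; the grasp point (between the pads) lies 19 mm behind it; z points along the fingers, y is the direction in which the jaws open and shut (so a half turn about z gives the same grasp; the last joint's range is limited). The gripper opens to 85 mm and grips with 20 to 120 N. Pads are 22 mm wide; open, the fingers measure 114 mm over their backs; the gripper's body (76 mm by 85 mm) begins 54 mm behind the grasp point. The pads swing forward as they close: fully open they stand 13 mm farther back than shut.
Start: joints at [1.297, 0.423, 1.63, -0, 1.089, -0.019], TCP at [0.158, 0.605, 0.231] pointing down, gripper open.
Joint ranges: [-3, 3], [-0.9, 2.11], [0.09, 2.58], [-1.31, 4.45], [0.11, 2.69], [-2.54, 2.54]. Speed limits (rad/s): [2.39, 2.39, 3.01, 3.14, 3.14, 3.14].

INTERFACE

Orientations are given as a rotation vector (axis times angle).
In Python, from workcell import robot gives the robot as it stands.
- The arm moves only by the shell command python3 -m pendant 'ROWS' [OPENING] [FORCE]. ROWS is a JSON object of lists of equal length, an entry for each row: "slide": the shift along the tool's x, y, z in m, a list of three; "turn": the turn about the tool's z in degrees. A call has 1 to 8 rows; each row is the pose to reach, as a shift and turn from the pose measured when the call began, along the tool's axes at that moment; what a row does not reach only later rows make up. A row lasts 1/10 s, in which the tool goes at most 50 mm and 8.59 degrees, less where a joint would pass 70% of its speed; a pose out of reach is approached as far as the arm can. A call with a gripper value outside its range is refused whole. OPENING is the opening, from -1 (shut) to 1 (fully open), so that 0 is half open, set as the call begins (- or left out, the last holds). The fingers move at their own pace and stop on an object; FORCE is the grip in N (left out, the last holds). Time passes only in rows, so rows that repeat a pose let the fingers close. It gives the time, the measured TCP pose, the force and the opening at its end, in the units of the state.
- robot.read_state(): the state, without advancing time (a new reading comes with each control period).
- robot.get_image(name): name is "scene" or "top"; returns a dict with "color" (384x512x3 uint8, blue, green, red), "range_z" (384x512 float32, m along the optical axis (not along the pixel's ray), 0 where there is no reading), "intrinsics" (3x3 intrinsics, pixels), "world_from_camera" (4x4, takes a point from camera to world coordinates). Camera axes: x right, y down, z forward; pixel columns grow to the right and rows downward; lengths in m; the calibration is good to about 2 mm. A picture is of the moment at which its call begins.
- robot.sign_off(): hands the job in, once; it reports no verdict.
Trained networks look in a picture, given as the dict that the camera call returned (one of the last four; its "shot" number tells which), for a name from the list of things; names that differ only in an ending like _2 or _b are one class to them, and where a whole thing is asked for, a point or a joint stands for the part that bears it (a point fixed in the world has none). Each returns a list of dicts, best first, with "conf" (0 to 1); they miss things now and then, are a little off and sometimes report something else, mostly with a low value. They report only what shows in the picture. A call takes as long as a camera call.
- robot.spot_in(name, picture): "bbox" ([left, top, right, bottom] in pixels, round what is visible of it).
- robot.masks_of(name, picture): "region" (384x512 bool, what is visible of it) and "bbox" ([left, top, right, bottom] in pixels, round what is visible of it).
The state is a dict: "time_s": time; "qpos": joint angles; "dq": joint speeds; "joint_torque": joint torques, N m; "eef_pos": TCP position; "orientation": TCP orientation; "wrist_force": force on the tool from outside, world axes, zero at the start; "wrist_torque": the same for the moment, N m; "gripper_width": finger opening in m.
Only numpy, scipy, OpenCV 4.12 (cv2) and the standard library are available. Lean on these libraries where they do the work, as an engineer would, in place of code of your own. Each camera call takes 0.05 s, during which the arm holds its last target. There are 200 camera calls.

## Working session

There is one attempt and no reset: what is moved stays moved. The work goes in short steps, Python scripts to look and compute and a shell command to move; the robot and the scene stay as the last step left them, time stands still between calls to the robot, and variables do not carry over. Pictures are saved under pics/ and viewed, on a budget of 10 in all, crops included, one or two more only if the job needs it, and the job is handed in when it is done.

```bash
mkdir -p pics; cat > h.py <<'E'
import numpy as np, cv2
from scipy.spatial.transform import Rotation as R
from workcell import robot
def cloud(p):
    z=p["range_z"]; K=p["intrinsics"]; v,u=np.mgrid[:z.shape[0],:z.shape[1]]
    c=np.stack([(u-K[0,2])*z/K[0,0],(v-K[1,2])*z/K[1,1],z],-1)
    T=np.array(p["world_from_camera"]); return c@T[:3,:3].T+T[:3,3]
def st():
    s=robot.read_state(); print(s["time_s"],np.round(s["eef_pos"],4),np.round(s["orientation"],3),"F",np.round(s["wrist_force"],2),"w",round(float(s["gripper_width"]),4)); 
    return s
E
python3 - <<'E'
from h import *
s=st(); print(R.from_rotvec(s["orientation"]).as_matrix().round(3), np.round(s["qpos"],3))
ims=[]
for n in ("top","scene"):
    p=robot.get_image(n); c=cloud(p); im=p["color"].copy()
    for nm in ("tin_left","tin_middle","tin_right","pump","coupling","wrench"):
        for m in robot.masks_of(nm,p)[:3]:
            r=m["region"]&(p["range_z"]>0); q=c[r]
            if len(q)<5: continue
            zt=np.percentile(q[:,2],95); t=q[q[:,2]>zt-.006]
            mn,mx=np.percentile(t[:,:2],1,0),np.percentile(t[:,:2],99,0)
            print(n,nm,round(m["conf"],2),np.round(m["bbox"]),"ztop",zt.round(4),"mid",((mn+mx)/2).round(4),"ext",(mx-mn).round(4))
    ims.append(im)
cv2.imwrite("pics/a.png",cv2.resize(np.vstack(ims),(512,768))[:,:] if 0 else cv2.resize(np.hstack(ims),(800,300)))
E
```

```text
0.0 [0.1574 0.6043 0.2305] [-3.990e-01 -3.116e+00  2.000e-03] F [-0.31 -0.1   0.94] w 0.0856
[[-0.968  0.252 -0.   ]
 [ 0.252  0.968 -0.001]
 [ 0.    -0.002 -1.   ]] [ 1.297  0.424  1.631  0.     1.089 -0.019]
top tin_left 0.67 [208. 281. 306. 306.] ztop 0.0099 mid [0.3889 0.0149] ext [0.038  0.1729]
top tin_middle 0.64 [201. 192. 237. 227.] ztop 0.0767 mid [0.5391 0.0812] ext [0.0534 0.0531]
top tin_right 0.8 [275. 206. 309. 239.] ztop 0.0765 mid [ 0.5138 -0.0536] ext [0.0532 0.0531]
top pump 0.82 [170.  94. 231. 153.] ztop 0.0647 mid [0.7041 0.1312] ext [0.0592 0.0906]
top coupling 0.82 [267. 126. 296. 157.] ztop 0.0529 mid [ 0.6858 -0.0323] ext [0.0181 0.0191]
top coupling 0.54 [ 95. 156. 341. 275.] ztop 0.0087 mid [0.5396 0.0877] ext [0.2122 0.4506]
top wrench 0.56 [210. 282. 306. 306.] ztop 0.01 mid [0.3902 0.0149] ext [0.0372 0.1727]
scene tin_middle 0.88 [266. 173. 302. 222.] ztop 0.0763 mid [0.5394 0.0808] ext [0.055 0.053]
scene tin_right 0.68 [196. 155. 232. 200.] ztop 0.0764 mid [ 0.5136 -0.0534] ext [0.0541 0.0523]
scene pump 0.84 [258. 241. 339. 318.] ztop 0.0644 mid [0.7052 0.1309] ext [0.0582 0.0905]
scene coupling 0.88 [182. 235. 219. 277.] ztop 0.0527 mid [ 0.6853 -0.0325] ext [0.019  0.0174]
scene wrench 0.76 [226. 153. 307. 169.] ztop 0.0099 mid [0.3897 0.0134] ext [0.0379 0.1712]
scene wrench 0.6 [351. 192. 392. 242.] ztop 0.0762 mid [0.5689 0.2318] ext [0.0545 0.053 ]
```

View pics/a.png

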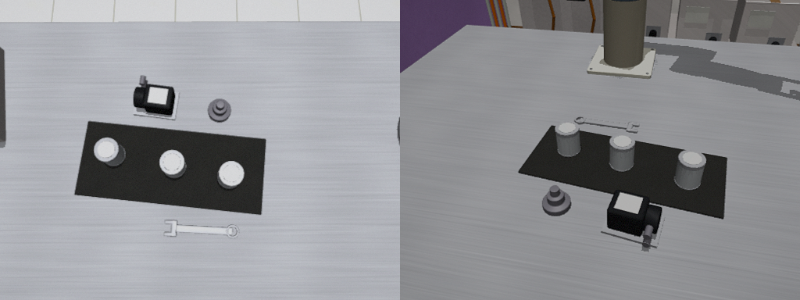

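```bash
python3 - <<'E'
from h import *
for n in ("top","scene"):
    p=robot.get_image(n); c=cloud(p)
    m=((c[...,2]>.068)&(c[...,2]<.085)&(c[...,0]>.45)&(c[...,0]<.63)).astype(np.uint8)
    k,l,s,_=cv2.connectedComponentsWithStats(m)
    for i in range(1,k):
        if s[i,4]>60:
            t=c[l==i][:,:2]; mn,mx=np.percentile(t,1,0),np.percentile(t,99,0); (cx,cy),r=cv2.minEnclosingCircle(t.astype(np.float32)); print(n,((mn+mx)/2).round(4),(mx-mn).round(4),round(cx,4),round(cy,4),round(r,4))
s=robot.read_state(); M=R.from_rotvec(s["orientation"]).as_matrix()
print((M.T@(np.array([.569,.2318,.15])-s["eef_pos"])).round(4))
E
```

```text
top [0.5689 0.2327] [0.0546 0.0537] 0.5692 0.2334 0.0295
top [0.5392 0.0813] [0.0539 0.0533] 0.5396 0.0814 0.0289
top [ 0.513  -0.0535] [0.0542 0.0532] 0.5133 -0.0539 0.0287
scene [ 0.5134 -0.0541] [0.0541 0.0543] 0.5128 -0.0546 0.0292
scene [0.5391 0.0805] [0.0546 0.0536] 0.539 0.0792 0.0302
scene [0.5689 0.2322] [0.0541 0.0539] 0.568 0.2325 0.0293
[-0.4922 -0.2573  0.0813]
```

The picture shows three tins on the mat (top view, half scale: about (107,150), (172,163), (231,174)), with the wrench on the near side and the pump and coupling beyond. The depth data agrees. The current jaw direction lies along the row and leaves clearance, so I'll keep this orientation.

```bash
python3 -m pendant '{"slide":[[-0.04,-0.02,0],[-0.08,-0.04,0],[-0.12,-0.06,0],[-0.16,-0.08,0],[-0.2,-0.1,0],[-0.24,-0.12,0],[-0.28,-0.14,0],[-0.32,-0.16,0]],"turn":[0,0,0,0,0,0,0,0]}' 1 40
cat >> h.py <<'E'
def to(x,y,z):
    s=st(); M=R.from_rotvec(s["orientation"]).as_matrix()
    print("slide",(M.T@(np.array([x,y,z])-s["eef_pos"])).round(4), "tilt",M[:,2].round(3))
E
python3 -c "from h import *; to(.569,.2325,.13)"
```

```text
time_s: 1.6
eef_pos: [0.4281, 0.368, 0.2316]
orientation: [0.399, 3.116, 0.001]
wrist_force: [0.7, 0.0, 0.4]
gripper_width: 0.0854
1.6 [0.4281 0.368  0.2316] [3.990e-01 3.116e+00 1.000e-03] F [0.7  0.01 0.37] w 0.0854
slide [-0.1705 -0.0957  0.1016] tilt [ 0.  0. -1.]
```

```bash
python3 -m pendant '{"slide":[[-0.04,-0.02,0],[-0.08,-0.045,0.02],[-0.12,-0.068,0.04],[-0.15,-0.086,0.07],[-0.17,-0.096,0.10],[-0.1705,-0.0957,0.1016],[-0.1705,-0.0957,0.1016]],"turn":[0,0,0,0,0,0,0]}'
python3 -c "from h import *; to(.569,.2325,.032)"
```

```text
time_s: 2.3
eef_pos: [0.5686, 0.2321, 0.1294]
orientation: [-0.401, -3.114, 0.0]
wrist_force: [-0.1, 0.3, -0.0]
gripper_width: 0.0856
2.3 [0.5686 0.2321 0.1294] [-0.401 -3.114  0.   ] F [-0.09  0.26 -0.04] w 0.0856
slide [-0.0004  0.0005  0.0974] tilt [-0.001 -0.    -1.   ]
```

```bash
python3 -m pendant '{"slide":[[0,0,0.025],[0,0,0.05],[0,0,0.075],[0,0,0.09],[0,0,0.097],[0,0,0.097]],"turn":[0,0,0,0,0,0]}'
python3 -m pendant '{"slide":[[0,0,0],[0,0,0],[0,0,0],[0,0,0],[0,0,0],[0,0,0],[0,0,0],[0,0,0]],"turn":[0,0,0,0,0,0,0,0]}' -0.6 60
python3 -c "from h import *; to(.569,.2325,.032)"
```

```text
time_s: 2.9
eef_pos: [0.5683, 0.2328, 0.0326]
orientation: [-0.399, -3.115, 0.0]
wrist_force: [0.3, -0.0, -0.6]
gripper_width: 0.0853
time_s: 3.7
eef_pos: [0.5691, 0.2331, 0.0341]
orientation: [0.4, 3.116, 0.001]
wrist_force: [-2.1, -0.1, 5.6]
gripper_width: 0.0547
3.7 [0.5691 0.2331 0.0341] [4.000e-01 3.116e+00 1.000e-03] F [-2.09 -0.08  5.59] w 0.0547
slide [-0.0001 -0.0006  0.0021] tilt [ 0.     0.001 -1.   ]
```

```bash
python3 -m pendant '{"slide":[[0,0,-0.005],[0,0,-0.015],[0,0,-0.03],[0,0,-0.045],[0,0,-0.055],[0,0,-0.06],[0,0,-0.06],[0,0,-0.06]],"turn":[0,0,0,0,0,0,0,0]}'
python3 -m pendant '{"slide":[[0,0,0],[0,0,0],[0,0,0],[0,0,0]],"turn":[0,0,0,0]}'
python3 - <<'E'
from h import *
to(.569,.2325,.036)
f=[]
for n in ("scene","top"):
    p=robot.get_image(n); f.append(robot.read_state()["wrist_force"])
    if n=="scene": cv2.imwrite("pics/b.png",p["color"][100:300,130:450])
print(np.round(f,2), np.round(robot.read_state()["joint_torque"],2))
E
```

```text
time_s: 4.5
eef_pos: [0.5688, 0.2329, 0.0939]
orientation: [-0.4, -3.116, -0.001]
wrist_force: [-0.2, 0.2, -1.6]
gripper_width: 0.0548
time_s: 4.9
eef_pos: [0.5687, 0.2329, 0.0936]
orientation: [-0.4, -3.115, -0.001]
wrist_force: [-0.7, -0.3, -1.8]
gripper_width: 0.0541
4.9 [0.5687 0.2329 0.0936] [-4.000e-01 -3.115e+00 -1.000e-03] F [-0.69 -0.29 -1.8 ] w 0.0541
slide [-0.0005 -0.0003  0.0576] tilt [-0.001  0.    -1.   ]
[[-0.1   0.44 -1.56]
 [-0.05  0.19 -2.42]] [  0.   -60.02 -22.3    0.     0.    -0.  ]
```

View pics/b.png

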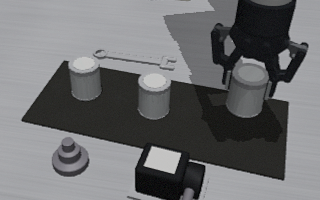

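The picture (crop) shows the left tin upright and clear of the mat at (248,90), with the other two standing. Its weight reads about 2 N, so it is a light one. I'll set it back.

```bash
python3 -m pendant '{"slide":[[0,0,0.012],[0,0,0.028],[0,0,0.042],[0,0,0.051],[0,0,0.056],[0,0,0.058],[0,0,0.059],[0,0,0.0595]],"turn":[0,0,0,0,0,0,0,0]}'
python3 -m pendant '{"slide":[[0,0,0],[0,0,0],[0,0,0]],"turn":[0,0,0]}'
python3 -c "from h import *; to(.569,.2325,.034)"
```

```text
time_s: 5.8
eef_pos: [0.5691, 0.2331, 0.0346]
orientation: [0.4, 3.116, 0.001]
wrist_force: [-0.2, -0.3, -1.9]
gripper_width: 0.0546
time_s: 6.1
eef_pos: [0.5692, 0.2332, 0.0349]
orientation: [0.4, 3.115, 0.002]
wrist_force: [0.3, -0.5, -2.0]
gripper_width: 0.0548
6.1 [0.5692 0.2332 0.0349] [4.000e-01 3.115e+00 2.000e-03] F [ 0.27 -0.52 -1.98] w 0.0548
slide [ 0.     -0.0007  0.0009] tilt [ 0.001  0.001 -1.   ]
```

```bash
python3 -m pendant '{"slide":[[0,0,0.0005],[0,0,0.001],[0,0,0.0015],[0,0,0.0015]],"turn":[0,0,0,0]}'
```

```text
time_s: 6.5
eef_pos: [0.5695, 0.2332, 0.034]
orientation: [0.4, 3.115, 0.002]
wrist_force: [-1.4, -2.0, 4.0]
gripper_width: 0.0543
```

On the mat; release and rise.

```bash
python3 -m pendant '{"slide":[[0,0,0],[0,0,0],[0,0,0],[0,0,0],[0,0,0],[0,0,0]],"turn":[0,0,0,0,0,0]}' 1
python3 -m pendant '{"slide":[[0,0,-0.01],[0,0,-0.03],[0,0,-0.06],[0,0,-0.09],[0,0,-0.11],[0,0,-0.11]],"turn":[0,0,0,0,0,0]}'
python3 - <<'E'
from h import *
to(.539,.081,.145)
for n in ("top","scene"):
    p=robot.get_image(n); c=cloud(p)
    m=((c[...,2]>.068)&(c[...,2]<.085)&(c[...,0]>.45)&(c[...,0]<.63)).astype(np.uint8)
    k,l,s,_=cv2.connectedComponentsWithStats(m)
    for i in range(1,k):
        if s[i,4]>60:
            t=c[l==i]; mn,mx=np.percentile(t,1,0),np.percentile(t,99,0); print(n,((mn+mx)/2).round(4),(mx-mn).round(4))
    if n=="scene": cv2.imwrite("pics/c.png",p["color"][100:300,130:450])
E
```

```text
time_s: 7.1
eef_pos: [0.5694, 0.2332, 0.034]
orientation: [0.4, 3.115, 0.002]
wrist_force: [-0.3, 0.2, 0.4]
gripper_width: 0.0856
time_s: 7.7
eef_pos: [0.5714, 0.2339, 0.1479]
orientation: [0.399, 3.109, 0.007]
wrist_force: [-0.4, -0.1, -0.3]
gripper_width: 0.0853
7.7 [0.5714 0.2339 0.1479] [0.399 3.109 0.007] F [-0.36 -0.11 -0.26] w 0.0853
slide [-0.0072 -0.1561  0.0022] tilt [ 0.007  0.004 -1.   ]
top [0.5601 0.2334 0.0733] [0.0362 0.0543 0.0095]
top [0.5392 0.0813 0.0743] [0.0539 0.0533 0.0064]
top [ 0.513  -0.0536  0.0744] [0.0543 0.0531 0.0061]
scene [ 0.5133 -0.0539  0.073 ] [0.0546 0.0538 0.009 ]
scene [0.539  0.0805 0.0728] [0.0547 0.0536 0.0091]
scene [0.5694 0.2329 0.0729] [0.0545 0.0538 0.0083]
```

View pics/c.png

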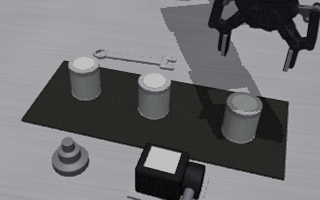

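The left tin is back upright on the mat, at crop (243,118), and the other two are unchanged. On to the middle one.

```bash
python3 -m pendant '{"slide":[[-0.001,-0.025,0],[-0.003,-0.06,0],[-0.005,-0.1,0],[-0.006,-0.135,0],[-0.007,-0.152,0],[-0.0072,-0.156,0.001],[-0.0072,-0.156,0.001]],"turn":[0,0,0,0,0,0,0]}'
python3 -c "from h import *; to(.539,.081,.0325)"
```

```text
time_s: 8.5
eef_pos: [0.537, 0.0804, 0.1427]
orientation: [0.401, 3.115, 0.003]
wrist_force: [0.7, -0.3, 0.4]
gripper_width: 0.0858
8.5 [0.537  0.0804 0.1427] [4.010e-01 3.115e+00 3.000e-03] F [ 0.66 -0.35  0.41] w 0.0858
slide [-0.0017  0.0009  0.1102] tilt [ 0.001  0.002 -1.   ]
```

```bash
python3 -m pendant '{"slide":[[-0.0017,0.001,0.02],[-0.0017,0.001,0.05],[-0.0017,0.001,0.08],[-0.0017,0.001,0.1],[-0.0017,0.001,0.11],[-0.0017,0.001,0.11]],"turn":[0,0,0,0,0,0]}'
python3 -m pendant '{"slide":[[0,0,0],[0,0,0],[0,0,0],[0,0,0],[0,0,0],[0,0,0],[0,0,0],[0,0,0]],"turn":[0,0,0,0,0,0,0,0]}' -0.6 60
python3 -m pendant '{"slide":[[0,0,-0.005],[0,0,-0.015],[0,0,-0.03],[0,0,-0.045],[0,0,-0.055],[0,0,-0.06],[0,0,-0.06],[0,0,-0.06]],"turn":[0,0,0,0,0,0,0,0]}'
python3 -m pendant '{"slide":[[0,0,0],[0,0,0],[0,0,0],[0,0,0]],"turn":[0,0,0,0]}'
python3 - <<'E'
from h import *
to(.539,.081,.036)
f=[]
for n in ("scene","top"):
    p=robot.get_image(n); f.append(robot.read_state()["wrist_force"])
    if n=="scene": cv2.imwrite("pics/d.png",p["color"][100:300,130:450])
print(np.round(f,2))
E
```

```text
time_s: 9.1
eef_pos: [0.5384, 0.082, 0.0313]
orientation: [-0.399, -3.115, -0.002]
wrist_force: [-0.5, 0.4, 0.2]
gripper_width: 0.0856
time_s: 9.9
eef_pos: [0.5392, 0.0822, 0.0326]
orientation: [0.399, 3.115, 0.003]
wrist_force: [-2.1, 0.7, 6.5]
gripper_width: 0.0542
time_s: 10.7
eef_pos: [0.5389, 0.082, 0.0925]
orientation: [0.4, 3.115, 0.003]
wrist_force: [0.3, -0.6, -5.2]
gripper_width: 0.0544
time_s: 11.1
eef_pos: [0.5387, 0.082, 0.0922]
orientation: [0.4, 3.116, 0.003]
wrist_force: [1.2, -0.3, -4.7]
gripper_width: 0.0546
11.1 [0.5387 0.082  0.0922] [4.000e-01 3.116e+00 3.000e-03] F [ 1.22 -0.3  -4.71] w 0.0546
slide [-0.0005 -0.001   0.0562] tilt [ 0.     0.002 -1.   ]
[[-0.63 -0.03 -5.3 ]
 [-0.01 -0.02 -5.16]]
```

View pics/d.png

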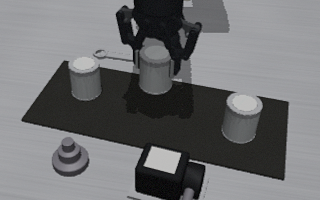

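The middle tin reads about 5.2 N and hangs upright at crop (155,65), so it is the heavy one. The task asks for all three to be hefted, so I'll set it back and then lift the right one.

```bash
python3 -m pendant '{"slide":[[0,0,0.012],[0,0,0.028],[0,0,0.042],[0,0,0.051],[0,0,0.056],[0,0,0.0575],[0,0,0.0585],[0,0,0.059]],"turn":[0,0,0,0,0,0,0,0]}'
python3 -m pendant '{"slide":[[0,0,0.0004],[0,0,0.0008],[0,0,0.0008]],"turn":[0,0,0]}'
```

```text
time_s: 12.0
eef_pos: [0.5393, 0.0822, 0.0337]
orientation: [0.399, 3.115, 0.003]
wrist_force: [-0.2, -0.3, -4.6]
gripper_width: 0.0546
time_s: 12.3
eef_pos: [0.5394, 0.0822, 0.0331]
orientation: [0.399, 3.115, 0.003]
wrist_force: [0.0, -0.8, -4.8]
gripper_width: 0.0543
```

```bash
python3 -m pendant '{"slide":[[0,0,0.0004],[0,0,0.0008],[0,0,0.0012],[0,0,0.0012]],"turn":[0,0,0,0]}'
```

```text
time_s: 12.7
eef_pos: [0.5397, 0.0822, 0.0327]
orientation: [0.399, 3.114, 0.004]
wrist_force: [-1.7, 0.5, 5.5]
gripper_width: 0.0542
```

```bash
python3 -m pendant '{"slide":[[0,0,0],[0,0,0],[0,0,0],[0,0,0],[0,0,0],[0,0,0]],"turn":[0,0,0,0,0,0]}' 1
python3 -m pendant '{"slide":[[0,0,-0.01],[0,0,-0.03],[0,0,-0.06],[0,0,-0.09],[0,0,-0.11],[0,0,-0.11]],"turn":[0,0,0,0,0,0]}'
python3 - <<'E'
from h import *
to(.513,-.0538,.145)
for n in ("scene",):
    p=robot.get_image(n); c=cloud(p)
    m=((c[...,2]>.068)&(c[...,2]<.085)&(c[...,0]>.45)&(c[...,0]<.63)).astype(np.uint8)
    k,l,s,_=cv2.connectedComponentsWithStats(m)
    for i in range(1,k):
        if s[i,4]>60:
            t=c[l==i]; mn,mx=np.percentile(t,1,0),np.percentile(t,99,0); print(n,((mn+mx)/2).round(4),(mx-mn).round(4))
E
```

```text
time_s: 13.3
eef_pos: [0.5396, 0.0823, 0.0326]
orientation: [0.399, 3.114, 0.004]
wrist_force: [-0.9, 0.3, -0.2]
gripper_width: 0.0853
time_s: 13.9
eef_pos: [0.5415, 0.0823, 0.1462]
orientation: [0.398, 3.108, 0.006]
wrist_force: [0.2, -0.3, 0.5]
gripper_width: 0.0853
13.9 [0.5415 0.0823 0.1462] [0.398 3.108 0.006] F [ 0.24 -0.31  0.49] w 0.0853
slide [-0.0068 -0.1389  0.0006] tilt [ 0.008  0.003 -1.   ]
scene [ 0.5138 -0.0539  0.0729] [0.0539 0.0541 0.0085]
scene [0.5408 0.0827 0.0729] [0.0537 0.0535 0.0087]
scene [0.5696 0.2328 0.073 ] [0.0549 0.0537 0.0085]
```

All three are standing. Now the right one.

```bash
python3 -m pendant '{"slide":[[-0.001,-0.025,0],[-0.003,-0.06,0],[-0.005,-0.095,0],[-0.006,-0.125,0],[-0.0065,-0.137,0],[-0.0065,-0.139,0],[-0.0065,-0.139,0]],"turn":[0,0,0,0,0,0,0]}'
python3 -c "from h import *; to(.513,-.0538,.0325)"
```

```text
time_s: 14.65
eef_pos: [0.5115, -0.0537, 0.1436]
orientation: [0.4, 3.111, 0.005]
wrist_force: [-0.0, 0.1, 0.2]
gripper_width: 0.0854
14.65 [ 0.5115 -0.0537  0.1436] [0.4   3.111 0.005] F [-0.03  0.08  0.22] w 0.0854
slide [-0.0009 -0.0002  0.1111] tilt [ 0.005  0.003 -1.   ]
```

```bash
python3 -m pendant '{"slide":[[-0.001,0,0.02],[-0.001,0,0.05],[-0.001,0,0.08],[-0.001,0,0.1],[-0.001,0,0.11],[-0.001,0,0.11]],"turn":[0,0,0,0,0,0]}'
python3 -m pendant '{"slide":[[0,0,0],[0,0,0],[0,0,0],[0,0,0],[0,0,0],[0,0,0],[0,0,0],[0,0,0]],"turn":[0,0,0,0,0,0,0,0]}' -0.6 60
python3 -m pendant '{"slide":[[0,0,-0.005],[0,0,-0.015],[0,0,-0.03],[0,0,-0.045],[0,0,-0.055],[0,0,-0.06],[0,0,-0.06],[0,0,-0.06]],"turn":[0,0,0,0,0,0,0,0]}'
python3 -m pendant '{"slide":[[0,0,0],[0,0,0],[0,0,0],[0,0,0]],"turn":[0,0,0,0]}'
python3 - <<'E'
from h import *
to(.513,-.054,.036)
f=[]
for n in ("scene","top"):
    p=robot.get_image(n); f.append(robot.read_state()["wrist_force"])
    if n=="scene": cv2.imwrite("pics/e.png",p["color"][100:300,130:450])
print(np.round(f,2))
E
```

```text
time_s: 15.25
eef_pos: [0.5125, -0.0526, 0.0324]
orientation: [0.398, 3.114, 0.006]
wrist_force: [-0.2, -0.4, -0.4]
gripper_width: 0.0857
time_s: 16.05
eef_pos: [0.5133, -0.0526, 0.0337]
orientation: [0.398, 3.112, 0.006]
wrist_force: [-1.1, 1.8, 5.7]
gripper_width: 0.0548
time_s: 16.85
eef_pos: [0.5127, -0.0527, 0.0935]
orientation: [0.398, 3.112, 0.006]
wrist_force: [-1.1, 0.5, -1.9]
gripper_width: 0.0543
time_s: 17.25
eef_pos: [0.5126, -0.0527, 0.0932]
orientation: [0.398, 3.113, 0.006]
wrist_force: [-0.7, 0.4, -2.6]
gripper_width: 0.0543
17.25 [ 0.5126 -0.0527  0.0932] [0.398 3.113 0.006] F [-0.65  0.41 -2.59] w 0.0543
slide [-0.0006 -0.0014  0.0572] tilt [ 0.004  0.003 -1.   ]
[[ 0.2  -0.03 -2.73]
 [ 0.38 -0.05 -2.2 ]]
```

View pics/e.png

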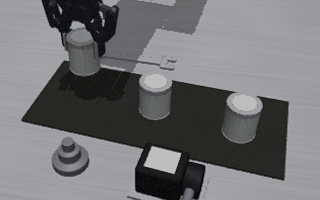

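The right tin is lifted, at crop (83,50), and reads about 2.3 N, so it is light. The middle tin is the heaviest. I'll set the right one back.

```bash
python3 -m pendant '{"slide":[[0,0,0.012],[0,0,0.028],[0,0,0.042],[0,0,0.051],[0,0,0.056],[0,0,0.0575],[0,0,0.0585],[0,0,0.059]],"turn":[0,0,0,0,0,0,0,0]}'
python3 -m pendant '{"slide":[[0,0,0.0004],[0,0,0.0008],[0,0,0.0012],[0,0,0.0012]],"turn":[0,0,0,0]}'
```

```text
time_s: 18.15
eef_pos: [0.5133, -0.0526, 0.0346]
orientation: [0.398, 3.112, 0.006]
wrist_force: [1.2, 0.5, -1.4]
gripper_width: 0.0545
time_s: 18.55
eef_pos: [0.5135, -0.0526, 0.0337]
orientation: [0.398, 3.111, 0.006]
wrist_force: [0.4, 0.2, 0.6]
gripper_width: 0.0543
```

```bash
python3 -m pendant '{"slide":[[0,0,0.0004],[0,0,0.0006],[0,0,0.0006]],"turn":[0,0,0]}'
python3 -m pendant '{"slide":[[0,0,0],[0,0,0],[0,0,0],[0,0,0],[0,0,0],[0,0,0]],"turn":[0,0,0,0,0,0]}' 1
python3 -m pendant '{"slide":[[0,0,-0.01],[0,0,-0.03],[0,0,-0.06],[0,0,-0.09],[0,0,-0.11],[0,0,-0.11]],"turn":[0,0,0,0,0,0]}'
python3 - <<'E'
from h import *
to(.5405,.082,.145)
for n in ("scene","top"):
    p=robot.get_image(n); c=cloud(p)
    m=((c[...,2]>.068)&(c[...,2]<.085)&(c[...,0]>.45)&(c[...,0]<.63)).astype(np.uint8)
    k,l,s,_=cv2.connectedComponentsWithStats(m)
    for i in range(1,k):
        if s[i,4]>60:
            t=c[l==i]; mn,mx=np.percentile(t,1,0),np.percentile(t,99,0); print(n,((mn+mx)/2).round(4),(mx-mn).round(4))
E
```

```text
time_s: 18.85
eef_pos: [0.5136, -0.0526, 0.0337]
orientation: [0.398, 3.111, 0.006]
wrist_force: [-1.1, 0.6, 6.6]
gripper_width: 0.0544
time_s: 19.45
eef_pos: [0.5135, -0.0526, 0.0336]
orientation: [0.398, 3.111, 0.006]
wrist_force: [0.5, -0.3, -0.1]
gripper_width: 0.0852
time_s: 20.05
eef_pos: [0.5149, -0.0532, 0.147]
orientation: [0.397, 3.105, 0.006]
wrist_force: [0.5, 0.6, -0.7]
gripper_width: 0.0853
20.05 [ 0.5149 -0.0532  0.147 ] [0.397 3.105 0.006] F [ 0.53  0.65 -0.67] w 0.0853
slide [0.0093 0.1373 0.0026] tilt [ 0.012  0.002 -1.   ]
scene [ 0.5143 -0.0513  0.0728] [0.0549 0.0535 0.0093]
scene [0.5408 0.0824 0.073 ] [0.0541 0.0538 0.0088]
scene [0.5691 0.2328 0.0729] [0.0557 0.0534 0.0084]
top [0.5695 0.2332 0.0733] [0.0534 0.0537 0.0086]
top [0.5404 0.0831 0.0745] [0.0531 0.0533 0.006 ]
```

```bash
python3 -m pendant '{"slide":[[0.001,0.025,0],[0.004,0.06,0],[0.007,0.095,0],[0.009,0.125,0],[0.0093,0.135,0],[0.0093,0.1373,0],[0.0093,0.1373,0]],"turn":[0,0,0,0,0,0,0]}'
python3 -c "from h import *; to(.5404,.0825,.0325)"
```

```text
time_s: 20.85
eef_pos: [0.538, 0.0818, 0.144]
orientation: [0.398, 3.111, 0.005]
wrist_force: [0.0, 0.6, 0.2]
gripper_width: 0.0855
20.85 [0.538  0.0818 0.144 ] [0.398 3.111 0.005] F [0.04 0.63 0.22] w 0.0855
slide [-0.0017  0.0009  0.1116] tilt [ 0.005  0.002 -1.   ]
```

```bash
python3 -m pendant '{"slide":[[-0.0017,0.001,0.02],[-0.0017,0.001,0.05],[-0.0017,0.001,0.08],[-0.0017,0.001,0.1],[-0.0017,0.001,0.111],[-0.0017,0.001,0.111]],"turn":[0,0,0,0,0,0]}'
python3 -m pendant '{"slide":[[0,0,0],[0,0,0],[0,0,0],[0,0,0],[0,0,0],[0,0,0],[0,0,0],[0,0,0]],"turn":[0,0,0,0,0,0,0,0]}' -0.6 60
python3 -m pendant '{"slide":[[0,0,-0.005],[0,0,-0.02],[0,0,-0.045],[0,0,-0.07],[0,0,-0.095],[0,0,-0.115],[0,0,-0.127],[0,0,-0.13]],"turn":[0,0,0,0,0,0,0,0]}'
python3 -m pendant '{"slide":[[0,0,0],[0,0,0],[0,0,0],[0,0,0],[0,0,0],[0,0,0],[0,0,0],[0,0,0]],"turn":[0,0,0,0,0,0,0,0]}'
python3 - <<'E'
from h import *
to(.54,.082,.16)
f=[]
for n in ("scene","top"):
    p=robot.get_image(n); f.append(robot.read_state()["wrist_force"])
    c=cloud(p)
    for nm in ("tin_middle","pump","coupling","wrench"):
        for m in robot.masks_of(nm,p)[:1]:
            q=c[m["region"]&(p["range_z"]>0)]; print(n,nm,round(m["conf"],2),np.percentile(q,2,0).round(3),np.percentile(q,98,0).round(3))
    if n=="scene": cv2.imwrite("pics/f.png",p["color"][50:350,80:480])
print(np.round(f,2)); st()
E
```

```text
time_s: 21.45
eef_pos: [0.5393, 0.0815, 0.0318]
orientation: [0.4, 3.114, 0.003]
wrist_force: [0.0, 0.4, 0.2]
gripper_width: 0.0855
time_s: 22.25
eef_pos: [0.5402, 0.0815, 0.033]
orientation: [0.399, 3.112, 0.004]
wrist_force: [0.1, -1.0, 7.0]
gripper_width: 0.0545
time_s: 23.05
eef_pos: [0.5401, 0.0814, 0.1647]
orientation: [0.398, 3.11, 0.005]
wrist_force: [0.9, 0.8, -5.1]
gripper_width: 0.0544
time_s: 23.85
eef_pos: [0.5401, 0.0814, 0.1647]
orientation: [0.398, 3.11, 0.005]
wrist_force: [-0.2, 0.2, -5.3]
gripper_width: 0.0547
23.85 [0.5401 0.0814 0.1647] [0.398 3.11  0.005] F [-0.19  0.18 -5.33] w 0.0547
slide [0.0003 0.0006 0.0047] tilt [ 0.007  0.002 -1.   ]
scene tin_middle 0.7 [0.519 0.057 0.142] [0.568 0.107 0.208]
scene pump 0.65 [0.68  0.082 0.004] [0.76  0.182 0.065]
scene coupling 0.64 [ 0.667 -0.059  0.005] [ 0.714 -0.005  0.053]
scene wrench 0.59 [ 0.371 -0.07   0.001] [0.408 0.1   0.011]
top pump 0.17 [ 0.37  -0.073  0.001] [ 0.397 -0.016  0.01 ]
top coupling 0.78 [ 0.657 -0.059  0.006] [ 0.711 -0.006  0.054]
top wrench 0.52 [ 0.371 -0.076 -0.   ] [ 0.395 -0.019  0.01 ]
[[ 0.17  0.91 -5.03]
 [ 0.5   0.32 -5.11]]
24.35 [0.5402 0.0814 0.1648] [0.398 3.11  0.005] F [ 0.03  0.25 -4.61] w 0.0547
```

View pics/f.png

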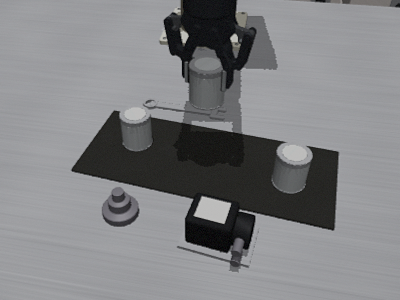

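The middle tin is held up upright, at crop (206,85), with its base at about 0.14 m against lids at about 0.075 m. The other two stand on the mat at (136,130) and (291,168), and the pump, coupling and wrench are where they were. Handing in.

```bash
python3 -c "from workcell import robot; print(robot.sign_off())"
```

```text
the job is handed in; nothing more can be done
None
```

I hefted the tins from left to right, raising each about 60 mm and setting it back upright on the mat before taking the next. The wrist readings were about 2 N for the left, 5.2 N for the middle and 2.3 N for the right, so the middle tin is the heaviest. I then picked up the middle tin again and handed the job in at about 24 s while still holding it.

**Last checks:**
- **Held tin:** it was still and upright, with the tool tilted about 0.4° from vertical. Its base was at about 0.14 m, above the other lids at about 0.075 m, and the wrist force was steady at about −5 N.
- **Other tins:** both were standing on the mat. The right one had shifted about 2–3 mm from where it started.
- **Pump, coupling and wrench:** the scene camera showed all three where they started.

**What disagreed:** in the last top view the arm hid much of the scene. The network found no middle tin there, and it reported the pump with low confidence (0.17) at the wrench's position. I discounted those two results and relied on the scene view.

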